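# Close the coffee jar

### The job

Put the screw cap back on the open coffee jar: set it level on the neck, turn it gently backwards (anticlockwise seen from above) until you feel it drop into the thread, then screw it clockwise down to its stop and let go. Do not force it: never press hard or turn on against a stop so that the jar is wrung round in its rubber foot. Leave the other things where they are.

Things in the scene. Friction and masses are not known exactly. Their poses are not given: they have to be found in the camera images.
- cap: Loose black round screw cap with ribbed side, 60 mm across, 26 mm high, 60 g, standing open side down. Origin: centre of its open rim, z up through the closed top. Skirt 3 mm thick, inside 54 mm across and 22 mm deep. Four radial pins inside (on its +x, +y, -x, -y axes), 4 mm thick, centres 2.5 mm above the rim, reach in to 20.9 mm from the axis.
- cap_top (a point): Centre of the cap's flat closed top, 26 mm above its rim.
- jar_foot: Round black rubber foot, 104 mm across, 14 mm high, fixed to the desk, the white coffee jar upright in its middle. Origin: centre of its underside, z up (jar's axis). Jar 74 mm across; shoulder 80 mm above the origin; then the neck, a 40 mm core tapering to 34 mm over its top 4 mm, sealed, threads 50 mm across. Where round the neck the threads begin varies and is not told by this yaw.
- jar_mouth (a point): Centre of the top of the jar's neck, on the jar's axis, 104 mm above the underside of the foot. The neck has four equal right-hand threads, one every 90 degrees: each a flat-topped ridge 54 degrees long, a gap 28 degrees wide at the ridge's anticlockwise end, and at its clockwise end a stop 8 degrees wide that rises 3.5 mm above the flat top and also closes the track under the ridge.
- rim_on_top (a point): On the jar's axis, 95.5 mm above the underside of the foot: where the cap's rim centre is while its pins stand on the flat tops of the ridges. From there up to 54 degrees anticlockwise bring them over the gaps (18 degrees of play, then the next stops block); clockwise only runs against the stops. At first the pins may land on the stops instead (rim 3.5 mm higher; up to 18 degrees more anticlockwise) or straight in the gaps.
- rim_dropped (a point): On the jar's axis, 87.5 mm above the underside of the foot: where the cap's rim centre is once the pins have dropped 8 mm through the gaps onto the track. From there 54 to 72 degrees clockwise lead the pins under the ridges and down a ramp of 4 mm to the stops.
- rim_home (a point): On the jar's axis, 83.9 mm above the underside of the foot: where the cap's rim centre is when screwed home against the stops.
- jar (a joint): Twist of the jar in its rubber foot, rad, positive anticlockwise from above; 0 at rest. The rubber springs back with 5 N m per rad, so this times 5 is the torque put on the jar.
- tea_mug: Bystander: blue and white mug with a handle, 78 x 114 x 92 mm; origin at the centre of its underside.
- lane_cards: Bystander: stack of white and blue cards, 56 x 88 x 22 mm; origin at the centre of its underside.
- glue_stick: Bystander: upright glue stick, 27 mm across, 92 mm high; origin at the centre of its underside.
Not all that is in view belongs to the job. What is meant by the cap is not purple or red, and is the smaller of those in its own colour.

How it is judged (in metres and radians):
On the way, in this order (a step that is already met when the one before it is completed fails the run):
1. the cap is lifted clear of the desk (height (world z) of cap above 0.03 m), for 0.1 s.
2. the cap has dropped into the thread: level on the neck, its rim below 90 mm (horizontal distance between cap and jar_foot below 0.004 m and angle between cap's own z axis and vertical below 0.07 rad and z of cap in the frame of jar_foot between 0.082 and 0.09 m), for 0.1 s.
At the end, for the whole second after the job is handed in: The cap is screwed home: level (within 4 degrees) and centred (4 mm) on the jar, its rim no higher than 85.2 mm above the underside of the foot (home is 83.9 mm), at rest and released (horizontal distance between cap and jar_foot below 0.004 m and angle between cap's own z axis and vertical below 0.07 rad and z of cap in the frame of jar_foot between 0.082 and 0.0852 m and linear speed of cap below 0.01 m/s and angular speed of cap below 0.1 rad/s and contact force between cap and the fingers below 0.1 N); the robot touches nothing.
It fails at once if the cap is forced (pressed or turned) against the jar with more than 40 N (contact force between cap and jar_foot above 40 N).
It fails at once if the jar is wrung round in its foot by more than 0.15 rad (0.75 N m) (value of joint jar above 0.15 rad or value of joint jar below -0.15 rad).
It fails at once if the mug is pushed away (distance of tea_mug from where it was at the start of the episode above 0.03 m).
It fails at once if the stack of cards is pushed away (distance of lane_cards from where it was at the start of the episode above 0.03 m).
It fails at once if the glue stick is pushed away (distance of glue_stick from where it was at the start of the episode above 0.03 m).
It also fails if it takes over 72 s, if anything falls off the work surface, if the arm or the gripper's body presses on something with over 40 N, if the wrist force passes 120 N, or if a joint passes its speed limit or range.

### The arm

A 6-joint arm with a two-finger parallel gripper is mounted at the origin on a cart in front of the work surface, level with it; the furniture and walls round the work are solid. World frame = base frame: x ahead of the robot, y to its left, z up, the work surface at z = 0. Lengths are in mm, angles in rad, forces in N, time in s.
With the tool pointing down it reaches from about 350 to 975 mm from the base axis. Payload 7.1 kg.
Tool frame: the origin (TCP) lies on the front face of the gripper's body, between the roots of the fingers; the fingertips stand 80 mm ahead of it and the grasp point (between the pads) lies 61 mm ahead of it (env.tips_ahead is the distance from the TCP to the fingertips, in mm); z points along the fingers, y is the line along which they close (so a half turn about z gives the same grasp; the last joint's range is limited). The gripper opens to 88 mm and grips with 3 to 60 N. Pads are 20 mm wide; open, the fingers measure 115 mm over their backs; the gripper's body (75 mm by 178 mm) begins 61 mm behind the grasp point.
Start: joints at [1.11, 0.423, 1.63, -0, 1.089, -0.019], TCP at [267.197, 564.988, 302.675] pointing down, gripper open.
Joint ranges: [-3, 3], [-0.9, 2.11], [0.09, 2.58], [-1.31, 4.45], [0.11, 2.69], [-2.54, 2.54]. Speed limits (rad/s): [2.39, 2.39, 3.01, 3.14, 3.14, 3.14].

### API

Orientations are given as a unit quaternion [x, y, z, w].
In Python, from station import env, set_gripper, viewer, workorder gives the robot as it stands. Calls block until the motion is done:
- env.reach(position, orientation): joint-space move of the TCP to a pose.
- env.move_l(position, rot=None, rate=150, f_stop=None): straight line of the TCP; rot=None keeps the orientation; rate is the mean speed in mm/s. With f_stop (N) it stops when the force on the tool has changed by that much, and returns True; else False.
- env.move_joints(angles): joint-space move.
- set_gripper(opening): finger opening in mm; the grip force is fixed at half the most; returns when the fingers have stopped.
- env.hold(seconds).
- env.ik(position, orientation): joint angles nearest the present ones, or None.
- env.read_state(): the state.
- viewer.camera(name): name is "side" or "top"; returns the picture (384x512x3 uint8, blue, green, red); there is no depth.
- viewer.camera_params(name): a dict with "fx", "fy", "cx", "cy" (pixels), "dist" ([k1, k2, p1, p2, k3] as OpenCV has them; the pictures are not rectified), "pose" (4x4, takes a point from camera to world coordinates). Camera axes: x right, y up, looking along -z (the intrinsics and any distortion apply to the point x, -y, -z); pixel columns grow to the right and rows downward; lengths in mm; the calibration is good to about 2 mm. A picture is of the moment at which its call begins. camera_params takes no time and is no camera call.
A pose or a line that the arm cannot do raises env.IKError and nothing moves.
- workorder.sign_off(): hands the job in; it is judged then, once.
The state is a dict: "time_s": time; "qpos": joint angles; "dq": joint speeds; "tau": joint torques, N m; "tool_pos": TCP position; "orientation": TCP orientation; "force": force on the tool from outside, world axes, zero at the start; "wrist_torque": the same for the moment, N m; "width": finger opening in mm; "grip_force": force on a finger pad.
Only numpy, scipy, OpenCV 4.12 (cv2) and the standard library are available. Lean on these libraries where they do the work, as an engineer would, in place of code of your own. Each camera call takes 0.05 s, during which the arm holds its last target. There are 200 camera calls.

## Working session

There is one attempt and no reset: what is moved stays moved. The work goes in short steps, each a Python script; the robot and the scene stay as the last script left them, time stands still between calls to the robot, and variables do not carry over. Pictures are saved under pics/ and viewed, at most 10 in all, crops included, and the job is handed in when it is done.

```bash
ls; mkdir -p pics; python3 - <<'E'
from station import env, viewer
import cv2
for n in("top","side"):
    cv2.imwrite(f"pics/{n}0.png",cv2.resize(viewer.camera(n),None,fx=1.5,fy=1.5,interpolation=cv2.INTER_CUBIC))
    p=viewer.camera_params(n);print({k:(v.round(3).tolist() if hasattr(v,'round') and k=='pose' else v) for k,v in p.items()})
s=env.read_state();print(s)
E
```

```text
pics
{'fx': 457.5150684108039, 'fy': 457.5150684108039, 'cx': 258.27404057121316, 'cy': 196.28127476324437, 'dist': array([-0.1465614,  0.       ,  0.       ,  0.       ,  0.       ]), 'pose': [[0.002, 0.997, -0.077, 461.93], [-1.0, 0.002, 0.003, -43.084], [0.003, 0.077, 0.997, 1379.423], [0.0, 0.0, 0.0, 1.0]]}
{'fx': 357.9951134748999, 'fy': 357.9951134748999, 'cx': 257.77282994798276, 'cy': 195.414819307497, 'dist': array([0.03623614, 0.        , 0.        , 0.        , 0.        ]), 'pose': [[-0.983, 0.123, -0.136, 415.841], [-0.184, -0.671, 0.718, 699.513], [-0.003, 0.731, 0.682, 782.403], [0.0, 0.0, 0.0, 1.0]]}
{'time_s': 0.1, 'qpos': array([ 1.11000458e+00,  4.23807388e-01,  1.63056446e+00, -3.71124235e-05,
        1.08858662e+00, -1.90371270e-02]), 'dq': array([ 0.00025761, -0.00056909, -0.00268833, -0.00232559, -0.00064248,
        0.00126333]), 'tau': array([-5.53307327e-04, -5.45612633e+01, -2.74322605e+01,  6.44558645e-02,
        1.88161817e-02, -2.59599881e-05]), 'tool_pos': array([267.04502807, 564.6703865 , 301.97181791]), 'orientation': array([ 2.19077245e-01,  9.75707279e-01, -6.67253170e-04, -1.46308486e-04]), 'force': array([ 0.11809829, -0.56019786,  0.18946286]), 'wrist_torque': array([-0.00261317,  0.00080592, -0.03551621]), 'grip_force': 0.0, 'width': 87.96099600831761}
```

View pics/top0.png

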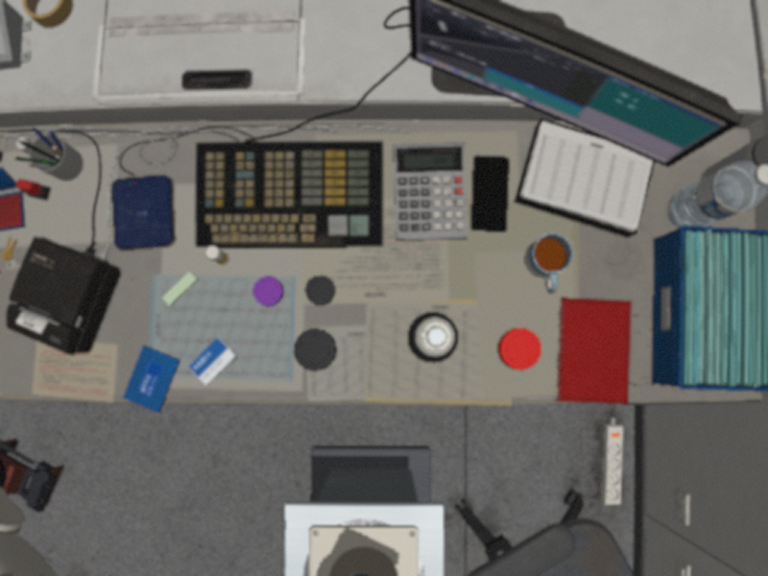

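View pics/side0.png

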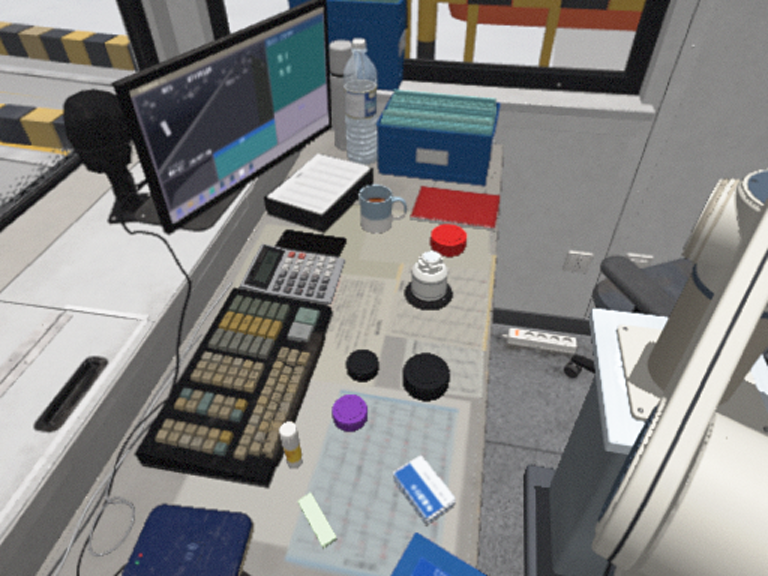

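The top view (1.5x pixels) shows four candidates: small black disc (320,290), large black disc (315,349), purple (268,291) and red (520,348). I choose the smaller black one at (320,290). The jar in its foot is at (434,337). The mug (550,255), cards (212,360) and glue stick (215,255) are well clear. The side view agrees: small black (362,365), large black (426,376), jar (430,285).

```bash
cat > h.py <<'E'
from station import env, set_gripper, viewer, workorder
import cv2, numpy as np
from scipy.spatial.transform import Rotation as R
def ray(n,px,z):
    p=viewer.camera_params(n);K=np.array([[p['fx'],0,p['cx']],[0,p['fy'],p['cy']],[0,0,1]])
    u=cv2.undistortPoints(np.array(px,float).reshape(-1,1,2),K,p['dist']).reshape(-1,2)
    T=np.array(p['pose']);d=np.c_[u[:,0],-u[:,1],-np.ones(len(u))]@T[:3,:3].T;o=T[:3,3]
    return o+d*((z-o[2])/d[:,2])[:,None]
def dark(im,seed,r,th=70):
    m=(im.max(2)<th).astype(np.uint8);k=np.zeros_like(m);cv2.circle(k,seed,r,1,-1)
    c=cv2.findContours(m*k,cv2.RETR_EXTERNAL,cv2.CHAIN_APPROX_NONE)[0]
    return cv2.convexHull(max(c,key=cv2.contourArea)).reshape(-1,2)
def circ(P):
    A=np.c_[2*P[:,:2],np.ones(len(P))];s=np.linalg.lstsq(A,(P[:,:2]**2).sum(1),rcond=None)[0]
    return s[:2],np.sqrt(s[2]+s[:2]@s[:2])
def quat(yaw): return (R.from_euler('z',yaw)*R.from_euler('x',np.pi)).as_quat()
E
python3 - <<'E'
from h import *
t=viewer.camera("top");s=viewer.camera("side")
for n,im,sd,r,z in [("top",t,(213,193),16,20),("top",t,(289,225),22,10),("top",t,(210,233),20,13),("side",s,(241,243),15,13),("side",s,(286,195),20,10)]:
    h=dark(im,sd,r);c,rad=circ(ray(n,h,z));(mc,_,_)=cv2.minAreaRect(h)
    print(n,sd,"circle",c.round(1),rad.round(1),"bbox",h.min(0),h.max(0),"centre cast",ray(n,[mc],z).round(1))
# jar whites, top view
m=((t.min(2)>120).astype(np.uint8));k=np.zeros_like(m);cv2.circle(k,(289,225),13,1,-1)
M=cv2.moments(m*k,True);print("white",M['m00'],M['m10']/M['m00'],M['m01']/M['m00'])
print(ray("top",[(M['m10']/M['m00'],M['m01']/M['m00'])],95))
a=cv2.resize(t[170:260,180:320],None,fx=4,fy=4,interpolation=cv2.INTER_CUBIC)
b=cv2.resize(s[155:285,210:350],(560,520),interpolation=cv2.INTER_CUBIC)[:,:240*2]
b=cv2.resize(s[165:275,220:320],None,fx=2.3,fy=2.3,interpolation=cv2.INTER_CUBIC)
H=max(a.shape[0],b.shape[0]);f=np.zeros((H,a.shape[1]+b.shape[1],3),np.uint8);f[:a.shape[0],:a.shape[1]]=a;f[:b.shape[0],a.shape[1]:]=b
print(f.shape);cv2.imwrite("pics/crop1.png",cv2.convertScaleAbs(f,alpha=1.2,beta=15)[:, :800])
E
```

```text
top (213, 193) circle [576.3  88. ] 26.6 bbox [204 185] [222 202] centre cast [[576.1  87.6  20. ]]
top (289, 225) circle [ 483.5 -136.4] 48.3 bbox [273 209] [304 240] centre cast [[ 483.5 -137.4   10. ]]
top (210, 233) circle [458.5  98. ] 39.2 bbox [197 220] [223 245] centre cast [[459.1  97.   13. ]]
side (241, 243) circle [578.   86.9] 33.5 bbox [231 233] [251 253] centre cast [[579.6  87.2  13. ]]
side (286, 195) circle [ 484.6 -130.2] 48.7 bbox [270 189] [301 205] centre cast [[ 483.  -120.1   10. ]]
white 470.0 289.5936170212766 224.27234042553192
[[ 482.80921731 -134.63439003   95.        ]]
(360, 790, 3)
```

View pics/crop1.png

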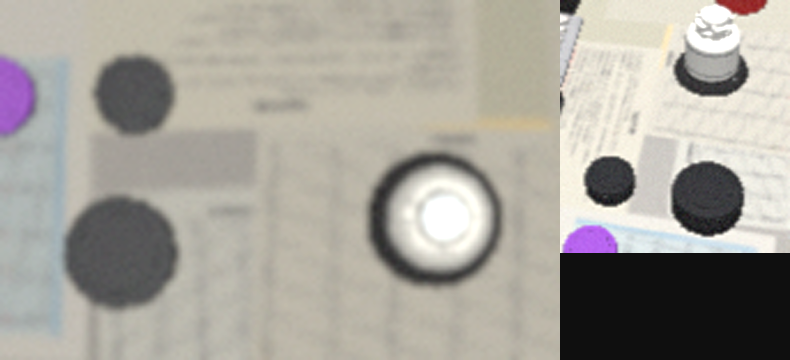

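The crop shows the small black cap at crop (134,94), the larger one at (121,251), and the jar concentric in its foot at (436,218). The choice holds: the cap is about 60 mm across, the other about 84 mm. I'll refine the edges at half level, then grip twice at right angles so the jaws centre the cap.

```bash
python3 - <<'E'
from h import *
t=cv2.resize(viewer.camera("top"),None,fx=4,fy=4,interpolation=cv2.INTER_CUBIC)
full=lambda h:(h+0.5)/4-0.5
for th in(80,95,110):
  for nm,sd,r,z in [("cap",(213,193),16,13),("foot",(289,225),22,10)]:
    h=dark(t,(sd[0]*4,sd[1]*4),r*4,th);c,rad=circ(ray("top",full(h),z));print(th,nm,c.round(1),rad.round(1))
g=cv2.cvtColor(t,cv2.COLOR_BGR2GRAY)
for th in (110,150,240,250):
    m=(g>th).astype(np.uint8);k=np.zeros_like(m);cv2.circle(k,(1158,900),60,1,-1)
    c=max(cv2.findContours(m*k,cv2.RETR_EXTERNAL,cv2.CHAIN_APPROX_NONE)[0],key=cv2.contourArea).reshape(-1,2)
    for z in(80,104): print("white",th,z,[np.round(v,1) for v in circ(ray("top",full(c),z))])
for p in((576,88,200),(484,-136,220)):
  for a in(1.32,1.32+np.pi/2,1.75): 
    q=env.ik(p,quat(a));print(p,round(a,2),None if q is None else np.round(q,2))
E
```

```text
80 cap [576.7  88.7] 28.4
80 foot [ 483.9 -136.3] 49.5
95 cap [576.5  88.7] 29.8
95 foot [ 483.8 -136.4] 50.6
110 cap [576.5  88.7] 31.0
110 foot [ 483.9 -136.3] 51.7
white 110 80 [array([ 483.7, -136. ]), np.float64(36.0)]
white 110 104 [array([ 483.3, -134.3]), np.float64(35.3)]
white 150 80 [array([ 483.8, -137.1]), np.float64(31.9)]
white 150 104 [array([ 483.4, -135.4]), np.float64(31.3)]Traceback (most recent call last):
  File "<stdin>", line 10, in <module>
ValueError: max() iterable argument is empty
```

```bash
python3 - <<'E'
from h import *
T=lambda s:print(s,env.read_state()['time_s'],round(env.read_state()['width'],1))
x,y=576.5,88.7; a=1.75; zt=3+80
for p in((x,y,200),(484,-136,220)): print(env.ik(p,quat(a)))
set_gripper(88)
env.reach([x,y,160],quat(a+np.pi/2));T("above")
env.move_l([x,y,zt],rate=120,f_stop=10);T("down")
set_gripper(50);T("g1");set_gripper(88)
env.move_l([x,y,zt],quat(a),rate=60);T("turn")
set_gripper(50);T("g2");s=env.read_state();print(s['tool_pos'],s['grip_force'])
set_gripper(88)
env.move_l([x,y,180],rate=200);env.reach([470,-60,220],quat(a));T("away")
im=viewer.camera("top")
t=cv2.resize(im,None,fx=4,fy=4,interpolation=cv2.INTER_CUBIC)
h=dark(t,(213*4,193*4),64,95);print(circ(ray("top",(h+.5)/4-.5,13)))
cv2.imwrite("pics/a1.png",t[560:1100,560:1360])
E
```

```text
[ 1.32259213e-01  4.98109646e-01  1.79087533e+00 -4.44089210e-16
  8.52607681e-01 -4.69444597e-02]
[-2.97600389e-01  3.67042991e-01  1.95746066e+00 -4.44089210e-16
  8.17089003e-01 -4.76804063e-01]
above 2.5667 87.7
down 3.3583 87.7
g1 3.925 58.2
turn 6.2917 87.7
g2 6.8417 60.1
[576.5387807   88.68831083  83.01688626] 29.999866113066673
away 8.875 87.7
(array([574.12173492,  89.32545927]), np.float64(29.84001079361031))
```

View pics/a1.png

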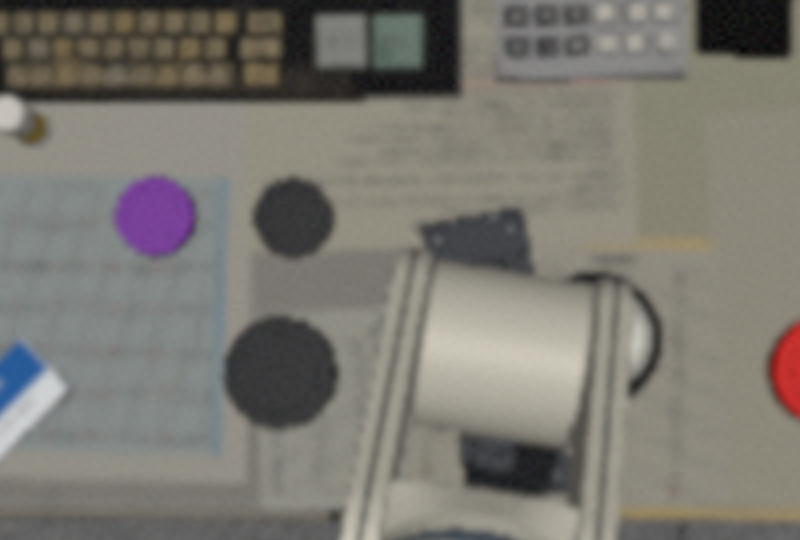

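Image after the centring grips: the cap at (293,217) is round and undisturbed, neighbours are unmoved, and the arm partly hides the jar. The jaws' known centre gives a camera bias of about (+2.4,-0.6) mm, so the jar should be at about (486.2,-136.8). Now grip, carry and lower to touch.

```bash
python3 - <<'E'
from h import *
x,y=576.54,88.69; jx,jy=486.2,-136.8
def st(n):
    s=env.read_state();print(n,round(s['time_s'],2),s['tool_pos'].round(2),"F",s['force'].round(2),"M",s['wrist_torque'].round(3),round(s['width'],1))
env.reach([x,y,160],quat(1.75));env.move_l([x,y,83],rate=120,f_stop=10)
set_gripper(50);st("grip")
env.move_l([x,y,215],rate=150);env.hold(.15);st("lift")
env.reach([jx,jy,215],quat(1.4));env.hold(.2);st("over")
print(env.move_l([jx,jy,190],rate=60,f_stop=4));st("190")
print(env.move_l([jx,jy,166],rate=15,f_stop=4));st("touch")
im=cv2.resize(viewer.camera("side")[110:230,220:360],None,fx=4,fy=4,interpolation=cv2.INTER_CUBIC)
cv2.imwrite("pics/b1.png",im)
E
```

```text
grip 11.06 [576.76  88.76  83.41] F [0.04 1.09 5.7 ] M [-0.033  0.144  0.029] 60.2
lift 12.24 [576.01  88.6  213.88] F [ 0.64 -0.33 -0.12] M [-0.046  0.019 -0.014] 60.0
over 13.4 [ 486.87 -135.79  214.97] F [-0.26  0.06 -0.42] M [-0.087  0.112 -0.001] 60.1
False
190 13.97 [ 486.04 -136.79  189.58] F [ 1.09  0.9  -0.03] M [-0.012  0.087 -0.008] 60.1
True
touch 14.84 [ 486.24 -136.83  178.59] F [-1.17  0.58  6.4 ] M [0.033 0.198 0.043] 60.5
```

View pics/b1.png

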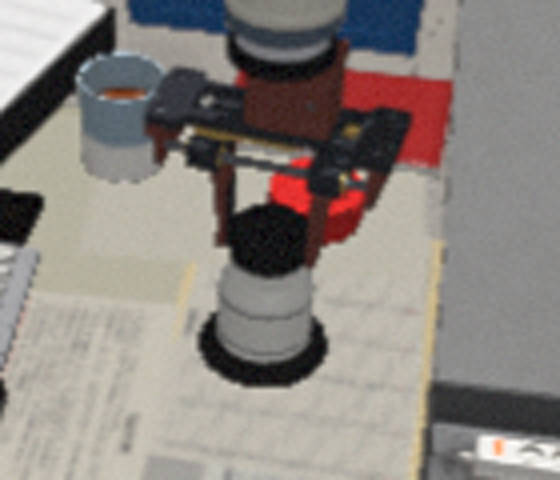

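The side crop shows the cap level on the jar's neck, cap at (268,237) over jar at (265,310), with the fingers clear. The touch height puts the rim at 95.6 mm, so the pins stand on the flat tops. Turning gently anticlockwise while feeling for the drop.

```bash
python3 - <<'E'
from h import *
jx,jy=486.2,-136.8; yaw=1.4; z=env.read_state()['tool_pos'][2]; 
for i in range(22):
    yaw+=np.radians(4); env.move_l([jx,jy,z],quat(yaw),rate=40)
    s=env.read_state();f=s['force'];m=s['wrist_torque'][2];dn=''
    if f[2]<2.5:
        env.move_l([jx,jy,z-2.5],rate=12,f_stop=4); z2=env.read_state()['tool_pos'][2];dn=round(z2-z,2); z=z2
    print(round(np.degrees(yaw-1.4)),round(s['time_s'],2),"F",f.round(1),"Mz",round(m,3),"z",round(z,2),dn)
    if abs(m)>.3 or z<176: break
E
```

```text
4 15.14 F [-0.3  0.2  2.4] Mz 0.024 z 178.44 -0.19
8 15.6 F [-0.3  0.4  5.6] Mz 0.033 z 178.44 
12 15.85 F [-0.4  0.1  6.2] Mz -0.013 z 178.44 
16 16.1 F [-1.5  0.6  5.3] Mz 0.036 z 178.44 
20 16.35 F [-0.  -0.1  1.4] Mz 0.06 z 177.47 -0.97
24 16.81 F [0.1 0.  0.4] Mz 0.02 z 174.66 -2.8
```

```bash
python3 - <<'E'
from h import *
jx,jy=486.2,-136.8; yaw=1.4+np.radians(28)
def st(n):
    s=env.read_state();print(n,round(s['time_s'],2),s['tool_pos'].round(2),"F",s['force'].round(2),"M",s['wrist_torque'].round(3));return s
env.move_l([jx,jy,174.6],quat(yaw),rate=40);st("rot")
print(env.move_l([jx,jy,168],rate=12,f_stop=4));z=st("down")['tool_pos'][2]
env.hold(.2)
if z<172:
  for i in range(24):
    yaw-=np.radians(4); z0=z
    env.move_l([jx,jy,z],quat(yaw),rate=40)
    s=env.read_state();f=s['force'];m=s['wrist_torque'][2]
    if abs(m)>.2: print("torque",m); break
    if f[2]<2: env.move_l([jx,jy,z-1],rate=10,f_stop=3); z=env.read_state()['tool_pos'][2]
    print(round(np.degrees(yaw-1.4)),round(s['time_s'],2),"F",f.round(1),"Mz",round(m,3),"z",round(z,2),round(z-z0,2))
    if f[2]>15: break
st("end")
E
```

```text
rot 17.42 [ 486.22 -136.69  174.56] F [-0.17 -0.88 -0.29] M [-0.043  0.07  -0.033]
True
down 17.83 [ 486.37 -136.81  170.57] F [-1.77 -0.07  7.02] M [0.057 0.237 0.004]
24 18.28 F [ 0.2 -0.2  2.5] Mz -0.033 z 170.57 0.0
20 18.53 F [ 0.5 -0.3  3.1] Mz -0.013 z 170.57 0.0
16 18.78 F [0.8 0.4 2.8] Mz -0.015 z 170.57 0.0
12 19.03 F [0.1 0.1 1.2] Mz -0.039 z 170.08 -0.48
8 19.53 F [0.3 0.2 1.7] Mz -0.06 z 169.7 -0.39
4 20.03 F [-1.  -0.6  4.3] Mz 0.041 z 169.7 0.0
0 20.28 F [ 0.5 -1.2  1.8] Mz -0.054 z 169.22 -0.48
-4 20.78 F [-0.5  0.5  2.1] Mz -0.016 z 169.22 0.0
-8 21.03 F [ 0.8 -0.2  0.8] Mz -0.085 z 168.63 -0.58
-12 21.53 F [-0.1 -0.5  1.6] Mz 0.007 z 168.27 -0.36
-16 22.03 F [-0.2  0.3  3.5] Mz -0.005 z 168.27 0.0
-20 22.28 F [ 0.3 -1.4  1. ] Mz -0.009 z 167.76 -0.52
-24 22.78 F [-0.2  0.3  1.7] Mz -0.05 z 167.37 -0.38
-28 23.28 F [-0.3  1.1  3.1] Mz -0.02 z 167.37 0.0
-32 23.53 F [-1.4 -1.1  2.5] Mz 0.154 z 167.37 0.0
torque 0.366520430319496
end 23.78 [ 486.07 -136.98  167.25] F [-1.3  -2.53  2.17] M [-0.629  0.308  0.367]
```

Stop felt: 0.37 Nm after about 62° clockwise, rim at about 84.2 mm. Relieve the twist, let go, back off and check.

```bash
python3 - <<'E'
from h import *
jx,jy=486.2,-136.8
env.move_l([jx,jy,167.25],quat(1.4-np.radians(33)),rate=40);s=env.read_state();print(s['force'].round(2),s['wrist_torque'].round(3))
set_gripper(88)
env.move_l([jx,jy,260],rate=120);env.reach([480,60,280],quat(1.4));s=env.read_state();print(s['time_s'],s['force'].round(2),s['width'])
t=viewer.camera("top");sd=viewer.camera("side")
a=cv2.resize(t[190:260,250:330],None,fx=5,fy=5,interpolation=cv2.INTER_CUBIC);b=cv2.resize(sd[145:215,246:326],None,fx=5,fy=5,interpolation=cv2.INTER_CUBIC)
cv2.imwrite("pics/c1.png",np.hstack([a,b]))
E
```

```text
[-1.34 -3.56  2.34] [-0.655  0.306  0.181]
26.3917 [-0.25  0.31  1.14] 88.03540830326472
```

View pics/c1.png

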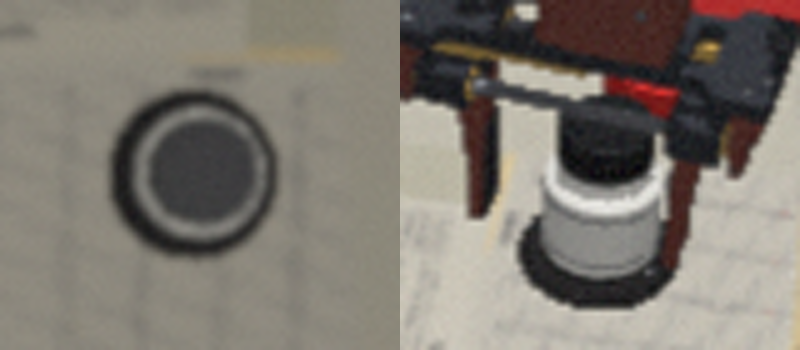

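The crops show the cap (203,170) concentric on the jar in the top view, and level and low on the shoulder in the side view; the gripper is clear. Contact heights matched the given ones throughout: 95.6 on top (95.5 given), 87.6 dropped (87.5) and 84.2 home (83.9).

```bash
python3 -c "
from h import *
print(workorder.sign_off())"
```

```text
the job is handed in; nothing more can be done
None
```

The job is handed in: the cap dropped into the thread, was screwed clockwise to its stop (rim at about 84.2 mm, peak twist read about 0.37 N m), and released with the arm clear; no verdict was returned.

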